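# Pack the stepped rings and the lens hood into the dry box

## Task

Put the three stepped rings and the grey lens hood away in the open dry box: each stepped ring in the round recess of its own size (large in large, medium in medium, small in small) and the hood in the square recess, each lying flat on the recess floor the same way up as it stands now. Set them down gently instead of dropping them, and leave the two plain tubes without a step where they stand on the shelf.

Things in the scene. Friction and masses are not known exactly. Their poses are not given: they have to be found in the camera images.
- ring_large: large stepped aluminium ring, lying on its wide flange on the shelf: flange 68 mm diameter and 8 mm high, above it a narrower collar 52 mm diameter up to 24 mm total height, 43 mm through hole. Origin: centre of the underside; z up along its axis. Easiest gripped across the collar from above.
- ring_medium: medium stepped aluminium ring, lying on its wide flange on the shelf: flange 56 mm diameter and 8 mm high, above it a narrower collar 40 mm diameter up to 24 mm total height, 31 mm through hole. Origin: centre of the underside; z up along its axis. Easiest gripped across the collar from above.
- ring_small: small stepped aluminium ring, lying on its wide flange on the shelf: flange 44 mm diameter and 8 mm high, above it a narrower collar 28 mm diameter up to 24 mm total height, 19 mm through hole. Origin: centre of the underside; z up along its axis. Easiest gripped across the collar from above.
- hood: grey hard silicone lens hood standing wide end down: 66 mm diameter at the foot, tapering to 50 mm at 22 mm height, then a straight 50 mm collar up to 42 mm; 3 mm wall, open through. Origin: centre of the underside; z up along its axis. Easiest gripped across the straight collar from above.
- recess_large: large round grey recess (shallow dish) fixed in the dry box: 86 mm inner, 92 mm outer diameter, lip 10 mm high, floor 3 mm thick. Origin: centre of its underside, on the box floor; z up. The four recesses stand two by two, 115 mm apart, on the 5 mm floor of the dry box (see recess_square).
- recess_medium: medium round grey recess (shallow dish) fixed in the dry box: 74 mm inner, 80 mm outer diameter, lip 10 mm high, floor 3 mm thick. Origin: centre of its underside, on the box floor; z up. Box: see recess_square.
- recess_small: small round grey recess (shallow dish) fixed in the dry box: 62 mm inner, 68 mm outer diameter, lip 10 mm high, floor 3 mm thick. Origin: centre of its underside, on the box floor; z up. Box: see recess_square.
- recess_square: square grey recess (shallow tray) fixed in the dry box: 82 x 82 mm inside, 88 x 88 mm outside, lip 10 mm high, floor 3 mm thick. Origin: centre of its underside, on the box floor; z up, x and y along its sides. Dry box: black, open, 250 x 250 mm, walls 5 mm thick, 50 mm high, parallel to these sides, centred on the middle of the four recesses; its lid lies open flat beyond its -y side, 18 mm high.
- tube_wide: look-alike that stays: plain straight aluminium tube ring without flange or step, 52 mm diameter, 24 mm high, 4.5 mm wall, standing on the shelf. Origin: centre of the underside; z up.
- tube_narrow: look-alike that stays: plain straight aluminium tube ring without flange or step, 40 mm diameter, 24 mm high, 4.5 mm wall, standing on the shelf. Origin: centre of the underside; z up.
There are look-alikes about, which are no part of the job. Leave any blue, purple or red look-alike of the ring_medium alone.

How it is judged:
By the outcome, as a careful person would: the job done as asked, in the order asked, and still so for the second after the job is handed in, with the robot touching nothing.
It also fails if it takes over 96 s, if anything falls off the work surface, if the arm or the gripper's body presses on something with over 40 N, if the wrist force passes 120 N, or if a joint passes its speed limit or range.

## Robot

A 7-joint arm with a two-finger parallel gripper is mounted at the origin on the work surface. World frame = base frame: x ahead of the robot, y to its left, z up, the work surface at z = 0. Lengths are in m, angles in rad, forces in N, time in s.
With the tool pointing down it reaches from about 0.4 to 0.875 m from the base axis. Payload 6.5 kg.
Tool frame: the origin (TCP) lies at the very end of the fingers, on their centre line; the grasp point (between the pads) lies 19 mm behind it (r.tcp_to_grasp is the distance from the TCP to the grasp point, in m); z points along the fingers, y is the direction in which the jaws open and shut (so a half turn about z gives the same grasp; the last joint's range is limited). The gripper opens to 85 mm and grips with 20 to 120 N. Pads are 22 mm wide; open, the fingers measure 114 mm over their backs; the gripper's body (76 mm by 85 mm) begins 54 mm behind the grasp point. The pads swing forward as they close: fully open they stand 13 mm farther back than shut.
Start: joints at [-1.237, 0.536, -0.004, 1.538, 0.003, 1.067, -0.071], TCP at [0.253, 0.599, 0.231] pointing down, gripper open.
Joint ranges: [-2.7, 2.7], [-0.37, 2.16], [-1.27, 1.26], [0.24, 2.4], [-1.31, 4.45], [0.19, 1.91], [-2.76, 2.76]. Speed limits (rad/s): [2.39, 2.39, 3.14, 3.14, 3.14, 3.14, 3.14].

## Interface

Orientations are given as a unit quaternion [w, x, y, z].
In Python, from station import r gives the robot as it stands.
- The arm moves only by the tool send_rows, never from a script. Its argument "rows" is a list of rows, each a list of 3 entries, a list of its own where there are three numbers: the gripper's target within -1 to 1 (shut at 1, half-way at 0, fully open at -1), then the shift along the world's x, y, z scaled (see below), then the turn, a rotation vector about the world's x, y, z scaled (see below). In form: [[claw, [dx, dy, dz], [ax, ay, az]], ...]. A call has exactly 5 rows; each row shifts and turns the pose as measured when the row begins; what a row does not reach is not made up. The controller multiplies each number of a shift by 1 m and each number of a turn by 0.1 rad. A row lasts 1/8 s, in which the tool goes at most 62.5 mm and 10.7 degrees, less where a joint would pass 70% of its speed; a pose out of reach is approached as far as the arm can. A call with a number of a shift or a turn outside -1 to 1 is refused whole. A call with a gripper value outside its range is refused whole. The fingers move at their own pace and stop on an object; "squeeze" is the grip in N (left out, the last holds). Time passes only in rows, so rows that do not move let the fingers close, or fill a call up. It gives the time, the measured TCP pose, the force and the opening at its end, in the units of the state.
- r.observe(): the state, without advancing time (a new reading comes with each control period).
- r.capture(name): name is "scene" or "top" or "wrist"; returns a dict with "frame" (400x640x3 uint8, blue, green, red), "camera_matrix" (3x3 intrinsics, pixels), "xyz" and "orientation" of the camera in the world; the wrist camera has in their place "mount" (4x4, takes a point from camera to tool coordinates, whose origin is the TCP and whose axes are the flange's). Camera axes: x right, y down, z forward; pixel columns grow to the right and rows downward; lengths in m; the calibration is good to about 2 mm. A picture is of the moment at which its call begins: read the wrist's pose just before it. There is no depth.
- r.hand_in(): hands the job in, once; it reports no verdict.
Trained networks look in a picture, given as the dict that the camera call returned (one of the last four; its "shot" number tells which), for a name from the list of things; names that differ only in an ending like _2 or _b are one class to them, and where a whole thing is asked for, a point or a joint stands for the part that bears it (a point fixed in the world has none). Each returns a list of dicts, best first, with "confidence" (0 to 1); they miss things now and then, are a little off and sometimes report something else, mostly with a low value. They report only what shows in the picture. A call takes as long as a camera call. They do not tell look-alikes from the thing itself.
- r.look_for(picture, label): "box" ([left, top, right, bottom] as shares, 0 to 1, of the picture: columns of its width, rows of its height, round what is visible of it).
- r.regions_of(picture, label): "region" (400x640 bool, what is visible of it) and "box" ([left, top, right, bottom] as shares, 0 to 1, of the picture: columns of its width, rows of its height, round what is visible of it).
The state is a dict: "time_s": time; "joint_positions": joint angles; "qvel": joint speeds; "joint_efforts": joint torques, N m; "tool_pos": TCP position; "tcp_rot": TCP orientation; "contact_force": force on the tool from outside, world axes, zero at the start; "ft_torque": the same for the moment, N m; "grip_width": opening from 0.0 (shut) to 1.0 (fully open).
Only numpy, scipy, OpenCV 4.12 (cv2) and the standard library are available. Lean on these libraries where they do the work, as an engineer would, in place of code of your own. Each camera call takes 0.05 s, during which the arm holds its last target.

## Working session

There is one attempt and no reset: what is moved stays moved. The work goes in short steps, Python scripts to look and compute and a tool call to move; the robot and the scene stay as the last step left them, time stands still between calls to the robot, and variables do not carry over. Pictures are saved under pics/ and viewed, and the job is handed in when it is done.

Besides the shell and the picture viewer there is one more tool, called after "Emit:" as name(argument=value, ...) on one line, values as JSON. send_rows: Moves the arm, as the interface text tells. Its arguments: {"type":"object","properties":{"rows":{"type":"array"},"squeeze":{"type":"number"}},"required":["rows"]}

```bash
ls; mkdir -p pics; python3 - <<'E'
from station import r
import cv2,json
s=r.observe(); print(s)
for n in ["scene","top","wrist"]:
    p=r.capture(n); cv2.imwrite(f"pics/{n}0.png",p["frame"])
    print(n,{k:(v.tolist() if hasattr(v,'tolist') else v) for k,v in p.items() if k!="frame"})
print(r.tcp_to_grasp)
E
```

```text
pics
{'time_s': 0.0, 'joint_positions': array([-1.2372582 ,  0.53720351, -0.00445544,  1.5388678 ,  0.00259059,
        1.06728592, -0.07123312]), 'qvel': array([-0.00102814,  0.00161719, -0.00043317, -0.00093824, -0.00056478,
        0.00102218, -0.00046261]), 'joint_efforts': array([-1.04476501e-04, -5.83421230e+01,  1.04881525e+00, -2.59106541e+01,
        1.23201674e-02,  9.43687221e-03, -2.61568533e-05]), 'tool_pos': array([0.25272439, 0.59817278, 0.2303908 ]), 'tcp_rot': array([-1.19292869e-04,  1.98517050e-01,  9.80097040e-01, -8.71280652e-04]), 'contact_force': array([0.17920389, 0.32193866, 0.37862858]), 'ft_torque': array([-0.0085851 , -0.05959865, -0.00186647]), 'grip_width': 1.0004311199247}
scene {'camera_matrix': [[510.77531471008336, 0.0, 318.6458450461425], [0.0, 510.77531471008336, 202.67760581482585], [0.0, 0.0, 1.0]], 'xyz': [1.3347753614418694, 0.24943331705714697, 0.8485217753504278], 'orientation': [-0.24768384914715727, 0.5395695399773891, 0.7371007295306683, -0.32280015013254526], 'shot': 1}
top {'camera_matrix': [[431.9620561461293, 0.0, 331.3869285260654], [0.0, 431.9620561461293, 194.8004065094126], [0.0, 0.0, 1.0]], 'xyz': [0.4003145493785862, -0.02614763962729318, 1.0974728316524125], 'orientation': [0.038689699361860355, -0.6959634089790121, 0.7168281546380391, -0.017188287984110283], 'shot': 2}
wrist {'camera_matrix': [[324.1276223010349, 0.0, 319.6463336597815], [0.0, 324.1276223010349, 201.80115111237353], [0.0, 0.0, 1.0]], 'mount': [[-0.000905590255137602, -0.9540730222793001, -0.2995727759078414, 0.07765306542755003], [0.9999995788624942, -0.0009086159687139704, -0.00012919695483022835, 9.963991088746127e-05], [-0.00014893327881774867, -0.2995727667460134, 0.9540734433171352, -0.1436113526670228], [0.0, 0.0, 0.0, 1.0]], 'shot': 3}
0.0187
```

View pics/scene0.png

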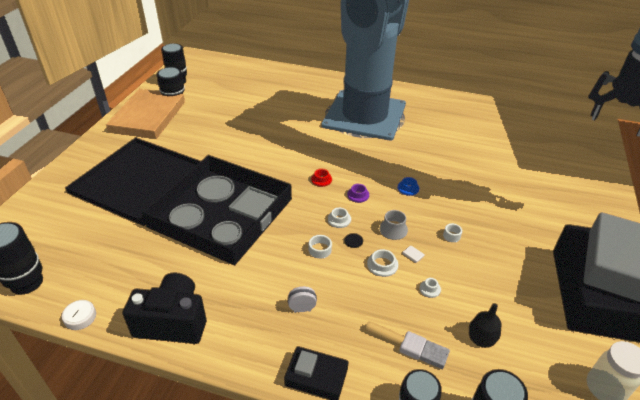

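View pics/top0.png

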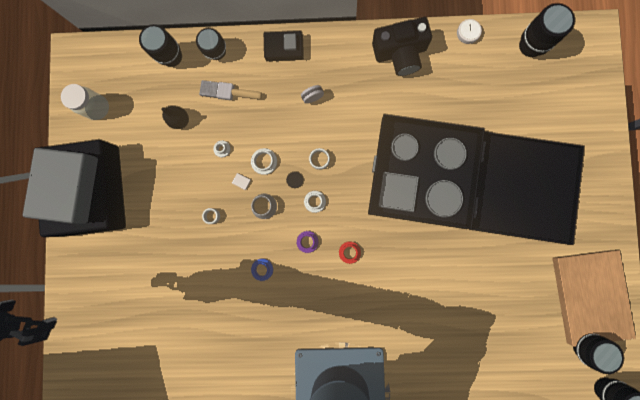

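View pics/wrist0.png

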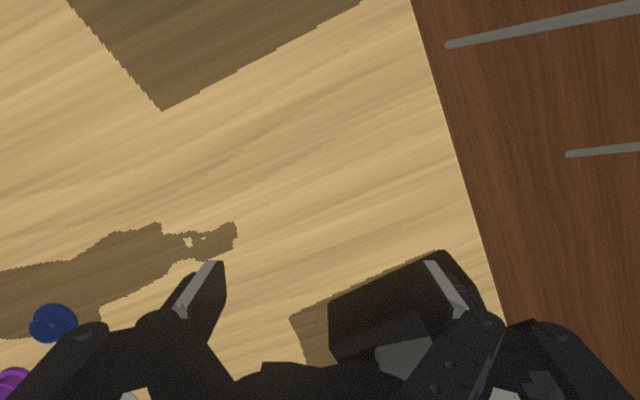

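```bash
cat > h.py <<'E'
import numpy as np, cv2
from scipy.spatial.transform import Rotation as R
def q2R(q): return R.from_quat([q[1],q[2],q[3],q[0]]).as_matrix()
def campose(p,s=None):
    if "mount" in p:
        T=np.eye(4);T[:3,:3]=q2R(s["tcp_rot"]);T[:3,3]=s["tool_pos"]
        T=T@np.array(p["mount"]);return T[:3,:3],T[:3,3]
    return q2R(p["orientation"]),np.array(p["xyz"])
def proj(K,Rc,t,P):
    c=(np.asarray(P)-t)@Rc; uv=c@np.asarray(K).T; return uv[:,:2]/uv[:,2:]
def ray(K,Rc,t,uv,z):
    d=Rc@np.linalg.solve(np.asarray(K),[uv[0],uv[1],1.]); return t+d*(z-t[2])/d[2]
a=np.linspace(0,2*np.pi,48,endpoint=False)
def circ(r,z): return np.c_[r*np.cos(a),r*np.sin(a),np.full(48,z)]
prof={'ring_large':[(34,0),(34,8),(26,24)],'ring_medium':[(28,0),(28,8),(20,24)],'ring_small':[(22,0),(22,8),(14,24)],
'hood':[(33,0),(25,22),(25,42)],'tube_wide':[(26,0),(26,24)],'tube_narrow':[(20,0),(20,24)],
'recess_large':[(46,10)],'recess_medium':[(40,10)],'recess_small':[(34,10)]}
def model(l):
    if l=='recess_square': return np.array([[x,y,10] for x in(-44,44) for y in(-44,44)])/1e3
    return np.vstack([circ(rr,z) for rr,z in prof[l]])/1e3
def silh(cam,l,pos,yaw=0):
    K,Rc,t=cam; P=model(l)@R.from_euler('z',yaw).as_matrix().T+pos
    return cv2.convexHull(proj(K,Rc,t,P).astype(np.float32))[:,0]
def cen(poly):
    m=cv2.moments(poly.astype(np.float32)); return np.array([m['m10']/m['m00'],m['m01']/m['m00']]),m['m00']
E
python3 - <<'E'
from station import r
from h import *
import pickle
labs=list(prof)+['recess_square']
out=[]
for cn in ['top','scene']:
    p=r.capture(cn); cam=(p['camera_matrix'],*campose(p))
    for l in labs:
        for d in r.regions_of(p,l):
            if d['confidence']<0.2: continue
            m=d['region'].astype(np.uint8); 
            cs,_=cv2.findContours(m,cv2.RETR_EXTERNAL,cv2.CHAIN_APPROX_NONE)
            if not cs: continue
            h=cv2.convexHull(max(cs,key=cv2.contourArea))[:,0]
            mm=np.zeros((400,640),np.uint8);cv2.fillPoly(mm,[h],1)
            v,u=np.nonzero(mm); c=np.array([u.mean(),v.mean()])
            z0=.005 if 'recess' in l else 0
            pos=ray(*cam,c,z0)
            for _ in range(6):
                cc,A=cen(silh(cam,l,pos)); 
                pos=pos+ray(*cam,c,z0)-ray(*cam,cc,z0)
            print(cn,l,round(d['confidence'],2),c.round(1),'area',len(u),round(A),'pos',pos.round(4))
            out.append((cn,l,d['confidence'],c,pos))
pickle.dump(out,open('det.pkl','wb'))
E
```

```text
top ring_large 0.57 [263.6 160.6] area 544 561 pos [0.5809 0.1775 0.    ]
top ring_medium 0.77 [314.5 201.1] area 373 386 pos [0.4727 0.0491 0.    ]
top ring_medium 0.77 [261.7 269.4] area 383 404 pos [0.3046 0.1867 0.    ]
top ring_medium 0.6 [349.8 251.9] area 423 397 pos [ 0.3425 -0.0361  0.    ]
top ring_medium 0.54 [307.2 241.1] area 383 394 pos [0.3723 0.0701 0.    ]
top ring_small 0.72 [221.8 148.2] area 223 241 pos [0.6168 0.2855 0.    ]
top hood 0.55 [264.  205.5] area 469 524 pos [0.4655 0.1789 0.    ]
top tube_wide 0.73 [319.1 158.3] area 364 358 pos [0.5804 0.0341 0.    ]
top tube_narrow 0.64 [318.9 158.1] area 343 218 pos [0.581  0.0346 0.    ]
top tube_narrow 0.49 [211.1 215.3] area 218 240 pos [0.4442 0.3118 0.    ]
top recess_medium 0.77 [449.4 152.9] area 790 792 pos [ 0.5832 -0.2939  0.005 ]
top recess_small 0.84 [404.4 146.4] area 591 565 pos [ 0.6036 -0.1821  0.005 ]
top recess_square 0.76 [398.3 191.4] area 1356 1236 pos [ 0.4902 -0.1621  0.005 ]
scene ring_large 0.76 [382.6 262.4] area 637 690 pos [0.579  0.1771 0.    ]
scene ring_medium 0.88 [357.6 192.7] area 
[... 580 characters left out ...]
cene hood 0.88 [393.7 224.8] area 701 680 pos [0.4648 0.1787 0.    ]
scene hood 0.23 [381.7 262.6] area 615 797 pos [ 0.5878  0.1762 -0.    ]
scene tube_wide 0.65 [319.8 246. ] area 467 481 pos [0.5799 0.0338 0.    ]
scene tube_narrow 0.61 [452.  232.3] area 278 301 pos [ 0.4436  0.312  -0.    ]
scene recess_large 0.96 [215.1 188.5] area 771 688 pos [ 0.475  -0.2729  0.005 ]
scene recess_large 0.27 [339.  217.5] area 362 816 pos [0.4795 0.0505 0.005 ]
scene recess_medium 0.96 [186.9 215.1] area 636 621 pos [ 0.5841 -0.2933  0.005 ]
scene recess_small 0.87 [226.4 232.4] area 549 497 pos [ 0.6079 -0.1808  0.005 ]
scene recess_square 0.84 [252.4 202.6] area 974 877 pos [ 0.4943 -0.1641  0.005 ]
```

```bash
python3 - <<'E'
import pickle,numpy as np
from scipy.optimize import least_squares
out=pickle.load(open('det.pkl','rb'))
lay={'recess_square':(-1,1),'recess_small':(1,1),'recess_medium':(1,-1),'recess_large':(-1,-1)}
obs=[(lay[l],p[:2],cn) for cn,l,c,_,p in out if l in lay and c>.6]
def W(x,l):
    c,s=np.cos(x[2]),np.sin(x[2]);v=.0575*np.array(l);return x[:2]+[c*v[0]-s*v[1],s*v[0]+c*v[1]]
f=lambda x:np.concatenate([W(x,l)-p for l,p,_ in obs])
s=least_squares(f,[.54,-.23,-.17],loss='soft_l1',f_scale=.002);print(s.x,np.degrees(s.x[2]));print((s.fun.reshape(-1,2)*1000).round(1),[o[2] for o in obs])
for k,v in lay.items(): print(k,W(s.x,v).round(4))
E
```

```text
[ 0.53851701 -0.22781837 -0.17632413] -10.102628697795058
[[ 1.9 -0.6]
 [ 1.7  0.8]
 [ 1.8  0.9]
 [-3.2 -1.4]
 [ 1.  -1.2]
 [-2.7 -0.5]
 [-2.3  3. ]] ['top', 'top', 'top', 'scene', 'scene', 'scene', 'scene']
recess_square [ 0.492  -0.1611]
recess_small [ 0.6052 -0.1813]
recess_medium [ 0.585  -0.2945]
recess_large [ 0.4718 -0.2743]
```

Emit:
send_rows(rows=[[-0.4,[0.05,-0.04,0],[0,0,-1]],[-0.4,[0.05,-0.04,0],[0,0,-1]],[-0.4,[0.05,-0.05,0],[0,0,-1]],[-0.4,[0.04,-0.05,0],[0,0,-1]],[-0.4,[0.04,-0.05,0],[0,0,-1]]], squeeze=40)

```text
time_s: 1.88
tool_pos: [0.4709, 0.3804, 0.2317]
tcp_rot: [-0.001, 0.436, 0.9, 0.003]
contact_force: [0.1, -0.1, -0.1]
grip_width: 0.697
```

Emit:
send_rows(rows=[[-0.5,[0.025,-0.04,-0.02],[0,0,-1]],[-0.5,[0.025,-0.04,-0.02],[0,0,-1]],[-0.5,[0.025,-0.045,-0.02],[0,0,-1]],[-0.5,[0.02,-0.045,-0.02],[0,0,-1]],[-0.5,[0.014,-0.033,-0.02],[0,0,-1]]])

```text
time_s: 2.5
tool_pos: [0.5871, 0.1694, 0.1321]
tcp_rot: [0.003, 0.653, 0.757, 0.006]
contact_force: [0.2, 0.0, -1.2]
grip_width: 0.748
```

Emit:
send_rows(rows=[[-0.5,[-0.004,0.004,-0.02],[0,0,-0.7]],[-0.5,[-0.003,0.003,-0.02],[0,0,-0.7]],[-0.5,[0,0,-0.01],[0,0,0]],[-0.5,[0,0,0],[0,0,0]],[-0.5,[0,0,0],[0,0,0]]])

```text
time_s: 3.12
tool_pos: [0.5819, 0.1714, 0.0806]
tcp_rot: [0.004, 0.708, 0.706, 0.005]
contact_force: [-0.3, -0.5, 1.2]
grip_width: 0.747
```

```bash
cat > go.py <<'E'
# go.py label|x y z : remaining shift & turn (units of 0.1 rad) to reach TCP target with jaws at az deg
import sys
from station import r
from h import *
T={'L':(.580,.1773),'M':(.4724,.0488),'S':(.6168,.2858),'H':(.4652,.1788),
'rL':(.4725,-.2742),'rM':(.5845,-.294),'rS':(.6055,-.1813),'rH':(.492,-.162)}
def rep(x,y,z,az=0,s=None):
    s=s or r.observe(); Rc=q2R(s['tcp_rot'])
    c,q=np.cos(np.radians(az)),np.sin(np.radians(az))
    y_=np.array([c,q,0]);z_=np.array([0,0,-1.]);Rt=np.c_[np.cross(y_,z_),y_,z_]
    rv=R.from_matrix(Rt@Rc.T).as_rotvec()*10
    print('t',round(s['time_s'],2),'pos',s['tool_pos'].round(4),'d',(np.array([x,y,z])-s['tool_pos']).round(4),'turn',rv.round(2),'F',s['contact_force'].round(1),'w',round(s['grip_width'],3),'qv',abs(s['qvel']).max().round(3))
if __name__=='__main__':
    a=sys.argv; rep(*T[a[1]],float(a[2]))
E
cat > wv.py <<'E'
import sys
from station import r
from h import *
s=r.observe(); p=r.capture('wrist'); K=p['camera_matrix']; cam=(K,*campose(p,s)); im=p['frame'].copy()
for l in sys.argv[2:]:
    for d in r.regions_of(p,l)[:3]:
        if d['confidence']<.3: continue
        m=d['region'].astype(np.uint8);cs,_=cv2.findContours(m,cv2.RETR_EXTERNAL,cv2.CHAIN_APPROX_NONE)
        h=cv2.convexHull(max(cs,key=cv2.contourArea))[:,0];c,A0=cen(h)
        z0=.005 if 'recess' in l else 0; pos=ray(*cam,c,z0)
        for _ in range(8):
            cc,A=cen(silh(cam,l,pos)); pos=pos+ray(*cam,c,z0)-ray(*cam,cc,z0)
        cv2.polylines(im,[silh(cam,l,pos).astype(int)],True,(0,0,255));cv2.polylines(im,[h],True,(0,255,0))
        print(l,round(d['confidence'],2),c.round(1),h.min(0),h.max(0),A0,round(A),pos.round(4))
cv2.imwrite('pics/%s.png'%sys.argv[1],im)
E
python3 go.py L .01; python3 wv.py w1 ring_large hood
```

```text
t 3.12 pos [0.5819 0.1714 0.0806] d [-0.0019  0.0059 -0.0706] turn [-0.01  0.13  0.02] F [-0.3 -0.5  1.2] w 0.747 qv 0.007
ring_large 0.88 [316.6 201.7] [270 156] [364 248] 6896.0 7169 [0.5799 0.1788 0.    ]
hood 0.61 [141.  206.8] [ 79 155] [201 257] 9211.5 9397 [0.4642 0.1805 0.    ]
```

View pics/w1.png

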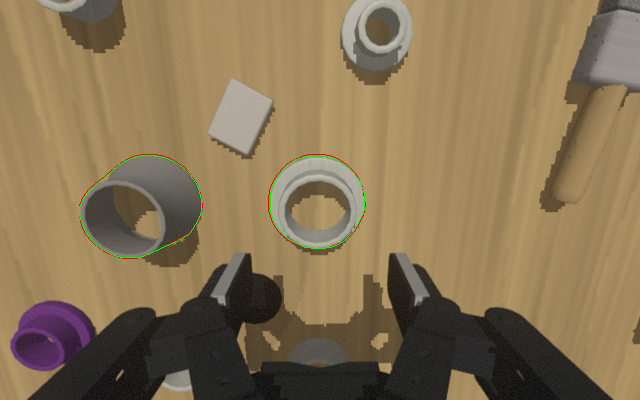

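Emit:
send_rows(rows=[[-0.5,[-0.002,0.0065,-0.02],[0,0.13,0]],[-0.5,[0,0,-0.02],[0,0,0]],[-0.5,[0,0,-0.015],[0,0,0]],[-0.5,[0,0,-0.008],[0,0,0]],[-0.5,[0,0,0],[0,0,0]]])

```text
time_s: 3.9
tool_pos: [0.5788, 0.1783, 0.0122]
tcp_rot: [-0.001, 0.708, 0.706, -0.0]
contact_force: [-0.8, -0.1, 1.0]
grip_width: 0.749
```

```bash
python3 go.py L .01;
```

```text
t 3.9 pos [0.5788 0.1783 0.0122] d [ 0.0012 -0.001  -0.0022] turn [-0.01 -0.02  0.02] F [-0.8 -0.1  1. ] w 0.749 qv 0.004
```

Emit:
send_rows(rows=[[-0.5,[0.001,0,-0.003],[0,0,0]],[0.0,[0,0,0],[0,0,0]],[0.0,[0,0,0],[0,0,0]],[0.0,[0,0,0],[0,0,0]],[0.0,[0,0,0],[0,0,0]]], squeeze=40)

```text
time_s: 4.53
tool_pos: [0.5812, 0.1785, 0.0107]
tcp_rot: [-0.001, 0.708, 0.706, 0.001]
contact_force: [-0.1, -0.9, -0.4]
grip_width: 0.582
```

```bash
python3 go.py L .01;
```

```text
t 4.53 pos [0.5812 0.1785 0.0107] d [-0.0012 -0.0012 -0.0007] turn [-0.02  0.    0.02] F [-0.1 -0.9 -0.4] w 0.582 qv 0.002
```

Emit:
send_rows(rows=[[0.0,[0,0,0],[0,0,0]],[0.0,[0,0,0.005],[0,0,0]],[0.0,[0,0,0.01],[0,0,0]],[0.0,[0,0,0.015],[0,0,0]],[0.0,[0,0,0.01],[0,0,0]]])

```text
time_s: 5.15
tool_pos: [0.581, 0.1783, 0.0533]
tcp_rot: [-0.001, 0.708, 0.706, 0.001]
contact_force: [0.0, -0.2, -0.8]
grip_width: 0.579
```

```bash
python3 go.py rL .1;python3 wv.py w2 ring_large
```

```text
t 5.15 pos [0.581  0.1783 0.0533] d [-0.1085 -0.4525  0.0467] turn [-0.02 -0.    0.02] F [ 0.  -0.2 -0.8] w 0.579 qv 0.146
ring_large 0.88 [319.4 258. ] [253 193] [386 326] 13524.5 8396 [0.5798 0.1563 0.    ]
```

View pics/w2.png

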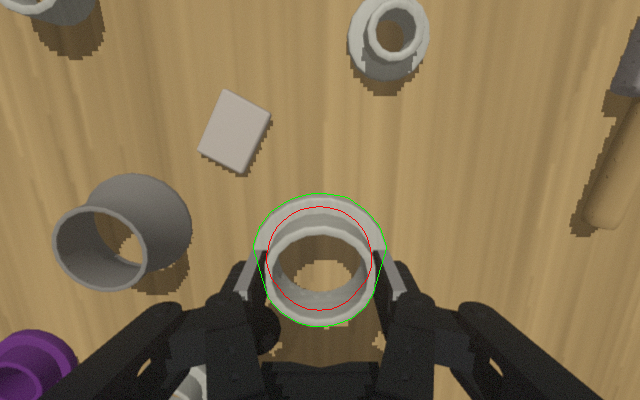

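Emit:
send_rows(rows=[[0.0,[0,-0.01,0.02],[0,0,0]],[0.0,[-0.01,-0.03,0.02],[0,0,0]],[0.0,[-0.01,-0.045,0.01],[0,0,0]],[0.0,[-0.012,-0.05,0],[0,0,0]],[0.0,[-0.012,-0.05,0],[0,0,0]]])

```text
time_s: 5.88
tool_pos: [0.5377, -0.0095, 0.1095]
tcp_rot: [0.001, 0.706, 0.709, 0.004]
contact_force: [0.6, -0.3, -1.9]
grip_width: 0.584
```

```bash
python3 go.py rL .1
```

```text
t 5.88 pos [ 0.5377 -0.0095  0.1095] d [-0.0652 -0.2647 -0.0095] turn [-0.04  0.06 -0.05] F [ 0.6 -0.3 -1.9] w 0.584 qv 0.745
```

Emit:
send_rows(rows=[[0.0,[-0.012,-0.05,0],[0,0,0]],[0.0,[-0.012,-0.05,0],[0,0,0]],[0.0,[-0.012,-0.05,0],[0,0,0]],[0.0,[-0.012,-0.045,0],[0,0,0]],[0.0,[-0.01,-0.03,0],[0,0,0]]])

```text
time_s: 6.5
tool_pos: [0.4758, -0.2483, 0.1153]
tcp_rot: [0.004, 0.708, 0.706, 0.004]
contact_force: [0.9, 0.6, -1.2]
grip_width: 0.583
```

```bash
python3 go.py rL .1; python3 wv.py w3 recess_large recess_medium recess_square recess_small
```

```text
t 6.5 pos [ 0.4758 -0.2483  0.1153] d [-0.0033 -0.0259 -0.0153] turn [-0.01  0.11  0.02] F [ 0.9  0.6 -1.2] w 0.583 qv 0.499
recess_large 0.67 [317.3 257.9] [279 234] [359 282] 2906.0 8568 [ 0.4738 -0.2991  0.005 ]
recess_medium 0.78 [447.2 250.5] [398 207] [495 295] 6565.5 6536 [ 0.5819 -0.2927  0.005 ]
recess_square 0.64 [339.8  79.4] [270   2] [416 156] 16830.5 16468 [ 0.4905 -0.1607  0.005 ]
recess_small 0.96 [492.2 112.4] [443  65] [541 161] 7252.0 6982 [ 0.6022 -0.1816  0.005 ]
```

View pics/w3.png

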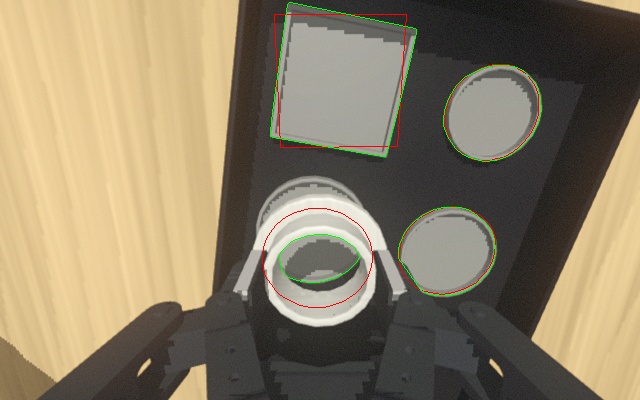

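Emit:
send_rows(rows=[[0.0,[-0.002,-0.012,-0.015],[0,0.11,0]],[0.0,[0,-0.004,-0.02],[0,0,0]],[0.0,[0,0,-0.02],[0,0,0]],[0.0,[0,0,-0.01],[0,0,0]],[0.0,[0,0,0],[0,0,0]]])

```text
time_s: 7.38
tool_pos: [0.475, -0.2585, 0.0436]
tcp_rot: [-0.003, 0.705, 0.709, 0.0]
contact_force: [-0.0, -0.3, -0.1]
grip_width: 0.585
```

```bash
sed -i "s/'rL':(.4725,-.2742),'rM':(.5845,-.294),'rS':(.6055,-.1813),'rH':(.492,-.162)/'rL':(.4715,-.274),'rM':(.5835,-.2935),'rS':(.6043,-.1815),'rH':(.4915,-.1615)/" go.py; python3 go.py rL .0187; python3 wv.py w4 recess_medium  recess_small
```

```text
t 7.38 pos [ 0.475  -0.2585  0.0436] d [-0.0035 -0.0155 -0.0249] turn [-0.05 -0.03 -0.06] F [-0.  -0.3 -0.1] w 0.585 qv 0.004
recess_medium 0.68 [500.6 281.4] [428 231] [564 337] 10378.5 12196 [ 0.5829 -0.2872  0.005 ]
```

View pics/w4.png

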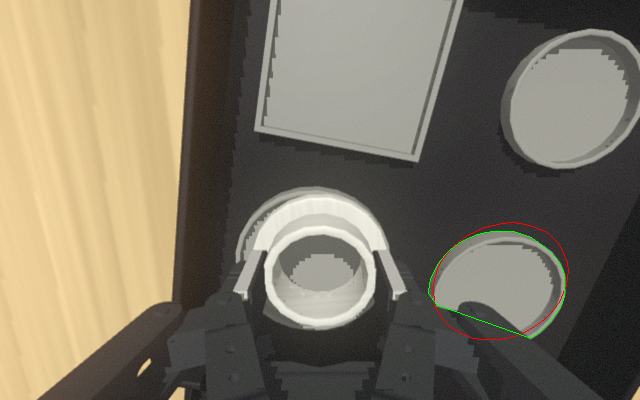

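Emit:
send_rows(rows=[[0.0,[-0.0035,-0.0155,0],[0,0,-0.06]],[0.0,[0,0,0],[0,0,0]],[0.0,[0,0,-0.008],[0,0,0]],[0.0,[0,0,-0.008],[0,0,0]],[0.0,[0,0,0],[0,0,0]]])

```text
time_s: 8.15
tool_pos: [0.4731, -0.2764, 0.0293]
tcp_rot: [-0.0, 0.707, 0.707, 0.001]
contact_force: [-0.2, -0.0, -0.3]
grip_width: 0.58
```

```bash
python3 go.py rL .0187; python3 wv.py w5
```

```text
t 8.15 pos [ 0.4731 -0.2764  0.0293] d [-0.0016  0.0024 -0.0106] turn [-0.02  0.02  0.01] F [-0.2 -0.  -0.3] w 0.58 qv 0.006
```

View pics/w5.png

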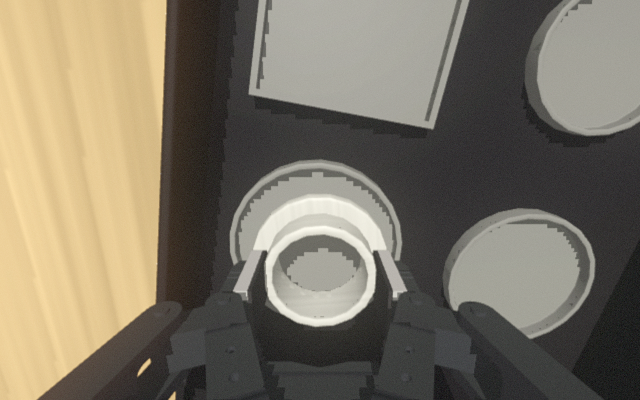

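Emit:
send_rows(rows=[[0.0,[-0.0015,0.002,-0.004],[0,0,0]],[0.0,[0,0,-0.004],[0,0,0]],[0.0,[0,0,-0.002],[0,0,0]],[0.0,[0,0,-0.001],[0,0,0]],[0.0,[0,0,0],[0,0,0]]])

```text
time_s: 8.82
tool_pos: [0.472, -0.274, 0.018]
tcp_rot: [0.0, 0.707, 0.707, 0.002]
contact_force: [-0.5, -0.1, -0.1]
grip_width: 0.58
```

```bash
python3 go.py rL .0187; python3 wv.py w6
```

```text
t 8.82 pos [ 0.472 -0.274  0.018] d [-0.0005  0.      0.0007] turn [-0.02  0.02  0.  ] F [-0.5 -0.1 -0.1] w 0.58 qv 0.001
```

View pics/w6.png

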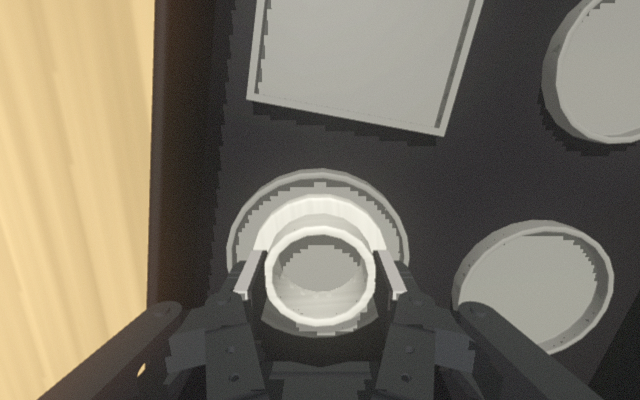

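Emit:
send_rows(rows=[[0.0,[0,0,-0.002],[0,0,0]],[0.0,[0,0,-0.001],[0,0,0]],[0.0,[0,0,0],[0,0,0]],[0.0,[0,0,0],[0,0,0]],[0.0,[0,0,0],[0,0,0]]])

```text
time_s: 9.5
tool_pos: [0.4723, -0.2743, 0.0183]
tcp_rot: [-0.0, 0.707, 0.707, 0.002]
contact_force: [-0.9, -0.2, -1.2]
grip_width: 0.581
```

```bash
python3 go.py rL .0187
```

```text
t 9.5 pos [ 0.4723 -0.2743  0.0183] d [-0.0008  0.0003  0.0004] turn [-0.03  0.03  0.01] F [-0.9 -0.2 -1.2] w 0.581 qv 0.002
```

Emit:
send_rows(rows=[[0.0,[0,0,-0.003],[0,0,0]],[0.0,[0,0,-0.003],[0,0,0]],[0.0,[0,0,-0.003],[0,0,0]],[0.0,[0,0,-0.003],[0,0,0]],[0.0,[0,0,-0.003],[0,0,0]]])

```text
time_s: 10.12
tool_pos: [0.4726, -0.2743, 0.0177]
tcp_rot: [-0.003, 0.708, 0.707, 0.006]
contact_force: [-9.7, 5.9, 40.4]
grip_width: 0.58
```

```bash
python3 go.py rL .0187
```

```text
t 10.12 pos [ 0.4726 -0.2743  0.0177] d [-0.0011  0.0003  0.001 ] turn [-0.12  0.04  0.02] F [-9.7  5.9 40.4] w 0.58 qv 0.017
```

Emit:
send_rows(rows=[[0.0,[0,0,0.0005],[0,0,0]],[-0.45,[0,0,0.0],[0,0,0]],[-0.45,[0,0,0],[0,0,0]],[-0.45,[0,0,0.0],[0,0,0]],[-0.45,[0,0,0.003],[0,0,0]]])

```text
time_s: 10.75
tool_pos: [0.4725, -0.2743, 0.0211]
tcp_rot: [-0.003, 0.708, 0.707, 0.006]
contact_force: [-0.1, 0.0, -0.2]
grip_width: 0.722
```

```bash
python3 go.py rL .0187
```

```text
t 10.75 pos [ 0.4725 -0.2743  0.0211] d [-0.001   0.0003 -0.0024] turn [-0.12  0.04  0.01] F [-0.1  0.  -0.2] w 0.722 qv 0.046
```

Lift away and look.

Emit:
send_rows(rows=[[-0.45,[0,0,0.01],[0,0,0]],[-0.45,[0,0,0.02],[0,0,0]],[-0.45,[0,0,0.03],[0,0,0]],[-0.45,[0,0,0.02],[0,0,0]],[-0.3,[0,0.02,0.005],[0,0,0]]])

```text
time_s: 11.38
tool_pos: [0.4723, -0.2558, 0.1111]
tcp_rot: [-0.002, 0.709, 0.706, 0.006]
contact_force: [0.4, 0.8, -0.2]
grip_width: 0.651
```

```bash
python3 go.py M .1; python3 wv.py w7 ring_large recess_large
```

```text
t 11.38 pos [ 0.4723 -0.2558  0.1111] d [ 1.000e-04  3.046e-01 -1.110e-02] turn [-0.1   0.05  0.04] F [ 0.4  0.8 -0.2] w 0.651 qv 0.334
ring_large 0.55 [319.7 225.2] [278 184] [362 266] 5334.5 5243 [ 0.4718 -0.2771  0.    ]
recess_large 0.56 [317.1 223.7] [260 169] [376 278] 9996.5 9884 [ 0.4698 -0.2734  0.005 ]
```

View pics/w7.png

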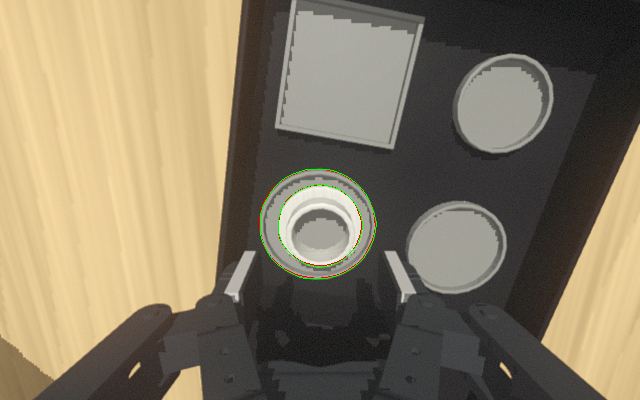

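Emit:
send_rows(rows=[[-0.3,[0,0.05,0],[-0.1,0,0]],[-0.3,[0,0.05,0],[0,0,0]],[-0.3,[0,0.05,0],[0,0,0]],[-0.3,[0,0.05,-0.005],[0,0,0]],[-0.3,[0,0.045,-0.005],[0,0,0]]])

```text
time_s: 12.15
tool_pos: [0.4721, -0.0106, 0.0996]
tcp_rot: [0.003, 0.711, 0.703, 0.001]
contact_force: [1.1, -0.0, 0.2]
grip_width: 0.652
```

```bash
python3 go.py M .01
```

```text
t 12.15 pos [ 0.4721 -0.0106  0.0996] d [ 0.0003  0.0594 -0.0896] turn [0.03 0.06 0.12] F [ 1.1 -0.   0.2] w 0.652 qv 0.756
```

Emit:
send_rows(rows=[[-0.3,[0,0.035,-0.01],[0,0,0.1]],[-0.3,[0,0.017,-0.02],[0,0.05,0]],[-0.3,[0,0.003,-0.01],[0,0,0]],[-0.3,[0,0,0],[0,0,0]],[-0.3,[0,0,0],[0,0,0]]])

```text
time_s: 12.78
tool_pos: [0.4731, 0.0453, 0.0581]
tcp_rot: [0.002, 0.707, 0.707, -0.001]
contact_force: [1.1, 0.4, 0.2]
grip_width: 0.656
```

```bash
python3 go.py M .01; python3 wv.py w8 ring_medium
```

```text
t 12.78 pos [0.4731 0.0453 0.0581] d [-0.0007  0.0035 -0.0481] turn [ 0.05  0.01 -0.01] F [1.1 0.4 0.2] w 0.656 qv 0.01
ring_medium 0.96 [124.3 311.8] [ 95 292] [164 342] 1717.0 5598 [ 0.3357 -0.0199  0.    ]
ring_medium 0.8 [320.1 215.6] [278 174] [363 257] 5567.0 5897 [0.4725 0.0503 0.    ]
ring_medium 0.78 [22.5 11.5] [0 0] [52 26] 1109.5 12272 [0.3165 0.1652 0.    ]
```

View pics/w8.png

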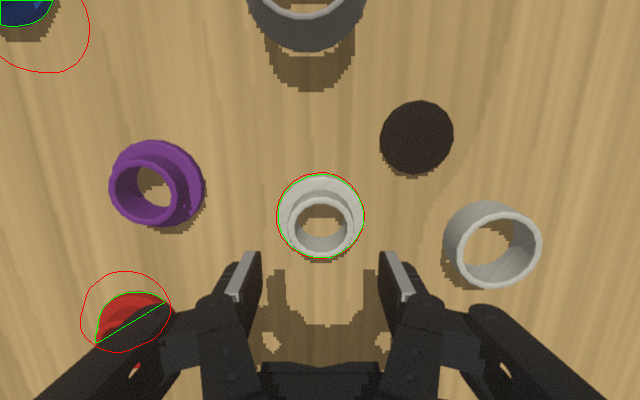

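Emit:
send_rows(rows=[[-0.3,[-0.001,0.0045,-0.015],[0,0,0]],[-0.3,[0,0,-0.018],[0,0,0]],[-0.3,[0,0,-0.012],[0,0,0]],[-0.3,[0,0,-0.003],[0,0,0]],[-0.3,[0,0,0],[0,0,0]]])

```text
time_s: 13.5
tool_pos: [0.4724, 0.0499, 0.0078]
tcp_rot: [0.002, 0.707, 0.707, -0.001]
contact_force: [-0.4, -0.8, 0.4]
grip_width: 0.649
```

```bash
python3 go.py M .01
```

```text
t 13.5 pos [0.4724 0.0499 0.0078] d [ 0.     -0.0011  0.0022] turn [0.04 0.02 0.01] F [-0.4 -0.8  0.4] w 0.649 qv 0.004
```

Emit:
send_rows(rows=[[-0.3,[0,0,0.003],[0,0,0]],[0.3,[0,0,0],[0,0,0]],[0.3,[0,0,0],[0,0,0]],[0.3,[0,0,0],[0,0,0]],[0.3,[0,0,0],[0,0,0]]])

```text
time_s: 14.12
tool_pos: [0.4735, 0.0501, 0.0126]
tcp_rot: [0.003, 0.707, 0.707, 0.001]
contact_force: [0.3, -0.1, -0.4]
grip_width: 0.449
```

```bash
python3 go.py M .01
```

```text
t 14.12 pos [0.4735 0.0501 0.0126] d [-0.0011 -0.0013 -0.0026] turn [0.03 0.05 0.01] F [ 0.3 -0.1 -0.4] w 0.449 qv 0.002
```

Emit:
send_rows(rows=[[0.3,[0,0,0.01],[0,0,0]],[0.3,[0,0,0.025],[0,0,0]],[0.3,[0.003,-0.01,0.03],[0,0,0]],[0.3,[0.01,-0.03,0.02],[0,0,0]],[0.3,[0.015,-0.045,0.005],[0,0,0]]])

```text
time_s: 14.75
tool_pos: [0.5009, -0.0329, 0.1071]
tcp_rot: [0.002, 0.705, 0.71, 0.001]
contact_force: [1.4, 0.9, -1.0]
grip_width: 0.448
```

```bash
python3 go.py rM .0206;python3 wv.py w9
```

```text
t 14.75 pos [ 0.5009 -0.0329  0.1071] d [ 0.0826 -0.2606 -0.0865] turn [ 0.02  0.04 -0.07] F [ 1.4  0.9 -1. ] w 0.448 qv 0.764
```

View pics/w9.png

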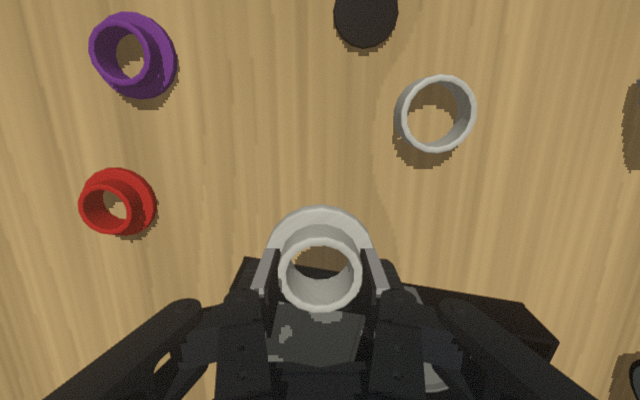

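The medium ring is held level (centre near (320,258)). Onward to its recess.

Emit:
send_rows(rows=[[0.3,[0.017,-0.05,0],[0,0,-0.05]],[0.3,[0.017,-0.05,0],[0,0,0]],[0.3,[0.017,-0.05,0],[0,0,0]],[0.3,[0.015,-0.05,0],[0,0,0]],[0.3,[0.01,-0.035,-0.005],[0,0,0]]])

```text
time_s: 15.42
tool_pos: [0.5811, -0.2813, 0.1064]
tcp_rot: [0.006, 0.708, 0.706, 0.002]
contact_force: [1.1, 0.9, -1.6]
grip_width: 0.447
```

```bash
python3 go.py rM .0206
```

```text
t 15.43 pos [ 0.5811 -0.2813  0.1064] d [ 0.0024 -0.0122 -0.0858] turn [0.06 0.1  0.03] F [ 1.1  0.9 -1.6] w 0.447 qv 0.521
```

Emit:
send_rows(rows=[[0.3,[0.002,-0.007,-0.01],[0.05,0.1,0]],[0.3,[0,-0.003,-0.02],[0,0,0]],[0.3,[0,0,-0.02],[0,0,0]],[0.3,[0,0,-0.01],[0,0,0]],[0.3,[0,0,0],[0,0,0]]])

```text
time_s: 16.05
tool_pos: [0.5813, -0.289, 0.0414]
tcp_rot: [-0.002, 0.708, 0.706, -0.001]
contact_force: [-0.3, -0.2, -0.5]
grip_width: 0.447
```

```bash
python3 go.py rM .0206;python3 wv.py w10 recess_medium
```

```text
t 16.05 pos [ 0.5813 -0.289   0.0414] d [ 0.0022 -0.0045 -0.0208] turn [-0.02 -0.04  0.03] F [-0.3 -0.2 -0.5] w 0.447 qv 0.009
recess_medium 0.88 [325.  224.3] [256 181] [393 259] 8593.5 14720 [ 0.5832 -0.2811  0.005 ]
```

View pics/w10.png

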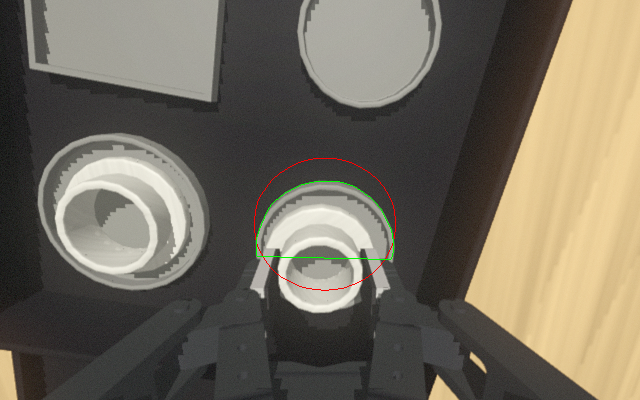

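Emit:
send_rows(rows=[[0.3,[0.0025,-0.005,0],[0,0,0]],[0.3,[0,0,-0.008],[0,0,0]],[0.3,[0,0,-0.007],[0,0,0]],[0.3,[0,0,-0.003],[0,0,0]],[0.3,[0,0,0],[0,0,0]]])

```text
time_s: 16.77
tool_pos: [0.5857, -0.2955, 0.0249]
tcp_rot: [0.0, 0.708, 0.706, 0.0]
contact_force: [-0.4, -0.8, -0.2]
grip_width: 0.449
```

```bash
python3 go.py rM .0206
```

```text
t 16.77 pos [ 0.5857 -0.2955  0.0249] d [-0.0022  0.002  -0.0043] turn [0.   0.   0.03] F [-0.4 -0.8 -0.2] w 0.449 qv 0.001
```

Emit:
send_rows(rows=[[0.3,[-0.002,0.002,-0.002],[0,0,0]],[0.3,[0,0,-0.002],[0,0,0]],[0.3,[0,0,-0.002],[0,0,0]],[0.3,[0,0,-0.002],[0,0,0]],[0.3,[0,0,0],[0,0,0]]])

```text
time_s: 17.4
tool_pos: [0.5841, -0.2935, 0.0207]
tcp_rot: [0.0, 0.708, 0.706, 0.001]
contact_force: [-0.1, 1.0, -0.4]
grip_width: 0.444
```

```bash
python3 go.py rM .0206
```

```text
t 17.4 pos [ 0.5841 -0.2935  0.0207] d [-0.0006  0.     -0.0001] turn [-0.01  0.01  0.04] F [-0.1  1.  -0.4] w 0.444 qv 0.015
```

Emit:
send_rows(rows=[[0.3,[0,0,-0.002],[0,0,0]],[0.3,[0,0,-0.002],[0,0,0]],[0.3,[0,0,-0.002],[0,0,0]],[0.3,[0,0,0],[0,0,0]],[0.3,[0,0,0],[0,0,0]]])

```text
time_s: 18.02
tool_pos: [0.5846, -0.2938, 0.0203]
tcp_rot: [-0.0, 0.709, 0.706, 0.002]
contact_force: [-0.2, 0.5, -0.7]
grip_width: 0.449
```

```bash
python3 go.py rM .0206
```

```text
t 18.02 pos [ 0.5846 -0.2938  0.0203] d [-0.0011  0.0003  0.0003] turn [-0.03  0.02  0.04] F [-0.2  0.5 -0.7] w 0.449 qv 0.003
```

Emit:
send_rows(rows=[[-0.1,[0,0,0],[0,0,0]],[-0.1,[0,0,0],[0,0,0]],[-0.2,[0,0,0.002],[0,0,0]],[-0.2,[0,0,0.01],[0,0,0]],[-0.2,[0,0,0.025],[0,0,0]]])

```text
time_s: 18.65
tool_pos: [0.5831, -0.293, 0.056]
tcp_rot: [-0.002, 0.708, 0.706, 0.001]
contact_force: [0.6, 0.2, -0.5]
grip_width: 0.605
```

```bash
python3 go.py S .1; python3 wv.py w11
```

```text
t 18.65 pos [ 0.5831 -0.293   0.056 ] d [0.0337 0.5788 0.044 ] turn [-0.04 -0.02  0.04] F [ 0.6  0.2 -0.5] w 0.605 qv 0.329
```

View pics/w11.png

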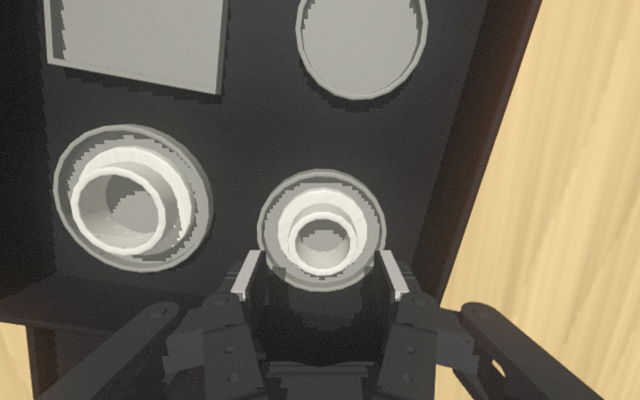

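Emit:
send_rows(rows=[[-0.1,[0,0.02,0.025],[0,0,0]],[-0.1,[0.003,0.045,0.015],[0,0,0]],[-0.1,[0.004,0.055,0.005],[0,0,0]],[-0.1,[0.004,0.058,0],[0,0,0]],[-0.1,[0.004,0.058,0],[0,0,0]]])

```text
time_s: 19.32
tool_pos: [0.6018, -0.0605, 0.1117]
tcp_rot: [0.006, 0.713, 0.702, 0.003]
contact_force: [0.1, 0.5, -0.6]
grip_width: 0.549
```

Emit:
send_rows(rows=[[0,[0.004,0.058,0],[0,0,0]],[0,[0.004,0.058,0],[0,0,0]],[0,[0.004,0.058,0],[0,0,0]],[0,[0.004,0.055,0],[0,0,0]],[0,[0.003,0.04,-0.005],[0,0,0]]])

```text
time_s: 19.95
tool_pos: [0.6225, 0.2203, 0.1107]
tcp_rot: [0.007, 0.712, 0.702, 0.007]
contact_force: [0.8, -1.0, -0.3]
grip_width: 0.502
```

```bash
python3 go.py S .01
```

```text
t 19.95 pos [0.6225 0.2203 0.1107] d [-0.0057  0.0655 -0.1007] turn [0.01 0.2  0.13] F [ 0.8 -1.  -0.3] w 0.502 qv 0.469
```

Emit:
send_rows(rows=[[0,[-0.003,0.035,-0.015],[0,0.2,0.13]],[0,[-0.003,0.02,-0.02],[0,0,0]],[0,[0,0.005,-0.01],[0,0,0]],[0,[0,0,0],[0,0,0]],[0,[0,0,0],[0,0,0]]])

```text
time_s: 20.58
tool_pos: [0.6166, 0.283, 0.0648]
tcp_rot: [0.001, 0.707, 0.708, 0.0]
contact_force: [0.2, -0.5, 0.5]
grip_width: 0.497
```

```bash
python3 go.py S .01; python3 wv.py w12 ring_small
```

```text
t 20.57 pos [0.6166 0.283  0.0648] d [ 0.0002  0.0028 -0.0548] turn [ 0.01  0.02 -0.01] F [ 0.2 -0.5  0.5] w 0.497 qv 0.011
ring_small 0.67 [320.9 213.7] [289 182] [354 245] 3233.5 3471 [ 0.6166  0.2873 -0.    ]
```

View pics/w12.png

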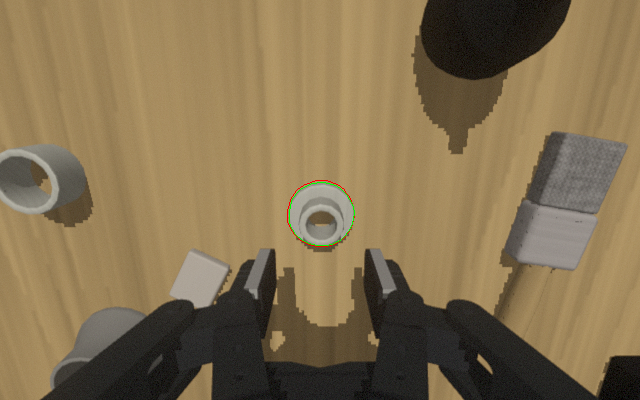

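Emit:
send_rows(rows=[[0,[0,0.0035,-0.018],[0,0,0]],[0,[0,0,-0.018],[0,0,0]],[0,[0,0,-0.012],[0,0,0]],[0,[0,0,-0.003],[0,0,0]],[0,[0,0,0],[0,0,0]]])

```text
time_s: 21.3
tool_pos: [0.6166, 0.2852, 0.0099]
tcp_rot: [0.001, 0.707, 0.707, 0.0]
contact_force: [-0.4, -0.9, -0.5]
grip_width: 0.496
```

```bash
python3 go.py S .0105
```

```text
t 21.3 pos [0.6166 0.2852 0.0099] d [0.0002 0.0006 0.0006] turn [0.01 0.02 0.  ] F [-0.4 -0.9 -0.5] w 0.496 qv 0.003
```

Emit:
send_rows(rows=[[0,[0,0.002,0.0015],[0,0,0]],[0.6,[0,0,0],[0,0,0]],[0.6,[0,0,0],[0,0,0]],[0.6,[0,0,0],[0,0,0]],[0.6,[0,0,0],[0,0,0]]])

```text
time_s: 21.92
tool_pos: [0.6177, 0.288, 0.0132]
tcp_rot: [0.001, 0.707, 0.707, 0.001]
contact_force: [-0.7, 0.4, 1.0]
grip_width: 0.295
```

```bash
python3 go.py S .0105
```

```text
t 21.93 pos [0.6177 0.288  0.0132] d [-0.0009 -0.0022 -0.0027] turn [0.   0.04 0.  ] F [-0.7  0.4  1. ] w 0.295 qv 0.001
```

Emit:
send_rows(rows=[[0.6,[0,0,0.01],[0,0,0]],[0.6,[0,0,0.025],[0,0,0]],[0.6,[0,-0.01,0.03],[0,0,0]],[0.6,[0,-0.03,0.02],[0,0,0]],[0.6,[-0.001,-0.045,0.005],[0,0,0]]])

```text
time_s: 22.55
tool_pos: [0.6159, 0.2063, 0.1077]
tcp_rot: [0.001, 0.705, 0.71, 0.003]
contact_force: [0.1, -0.8, -0.6]
grip_width: 0.295
```

```bash
python3 go.py rS .0212;python3 wv.py w13
```

```text
t 22.55 pos [0.6159 0.2063 0.1077] d [-0.0116 -0.3878 -0.0865] turn [-0.03  0.05 -0.07] F [ 0.1 -0.8 -0.6] w 0.295 qv 0.518
```

View pics/w13.png

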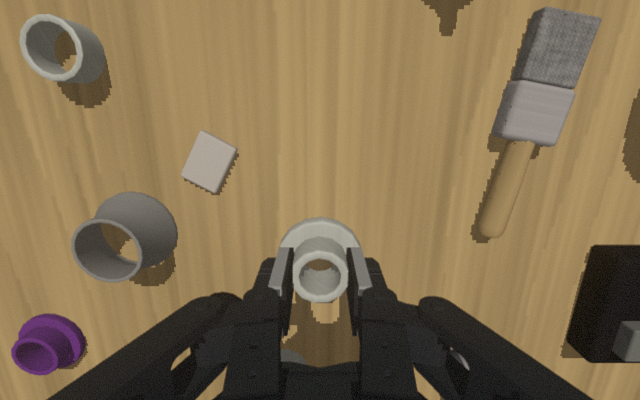

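Small ring held level (centre about (320,265)). Move on to the small recess.

Emit:
send_rows(rows=[[0.6,[-0.002,-0.055,0],[0,0,0]],[0.6,[-0.002,-0.055,0],[0,0,0]],[0.6,[-0.002,-0.055,0],[0,0,0]],[0.6,[-0.002,-0.055,0],[0,0,0]],[0.6,[-0.002,-0.055,0],[0,0,0]]])

```text
time_s: 23.22
tool_pos: [0.6073, -0.0806, 0.1122]
tcp_rot: [0.004, 0.706, 0.708, 0.004]
contact_force: [0.8, 1.5, -0.6]
grip_width: 0.301
```

```bash
python3 go.py rS .0212
```

```text
t 23.23 pos [ 0.6073 -0.0806  0.1122] d [-0.003  -0.1009 -0.091 ] turn [ 0.    0.11 -0.04] F [ 0.8  1.5 -0.6] w 0.301 qv 0.758
```

Emit:
send_rows(rows=[[0.6,[-0.002,-0.045,0],[0,0.1,0]],[0.6,[-0.001,-0.035,-0.005],[0,0,0]],[0.6,[0,-0.015,-0.02],[0,0,0]],[0.6,[0,-0.003,-0.02],[0,0,0]],[0.6,[0,0,-0.01],[0,0,0]]])

```text
time_s: 23.85
tool_pos: [0.6038, -0.1856, 0.0564]
tcp_rot: [0.002, 0.708, 0.706, 0.0]
contact_force: [-0.2, 0.1, -0.3]
grip_width: 0.299
```

```bash
python3 go.py rS .0212
```

```text
t 23.85 pos [ 0.6038 -0.1856  0.0564] d [ 0.0005  0.0041 -0.0352] turn [0.01 0.03 0.03] F [-0.2  0.1 -0.3] w 0.299 qv 0.143
```

Emit:
send_rows(rows=[[0.6,[0,0.004,-0.008],[0,0,0]],[0.6,[0,0,-0.012],[0,0,0]],[0.6,[0,0,-0.007],[0,0,0]],[0.6,[0,0,-0.002],[0,0,0]],[0.6,[0,0,0],[0,0,0]]])

```text
time_s: 24.48
tool_pos: [0.6044, -0.1761, 0.0242]
tcp_rot: [0.0, 0.706, 0.708, 0.001]
contact_force: [-1.0, -0.2, -0.8]
grip_width: 0.297
```

```bash
python3 go.py rS .0212;python3 wv.py w14
```

```text
t 24.48 pos [ 0.6044 -0.1761  0.0242] d [-0.0001 -0.0054 -0.003 ] turn [-0.01  0.01 -0.03] F [-1.  -0.2 -0.8] w 0.297 qv 0.002
```

View pics/w14.png

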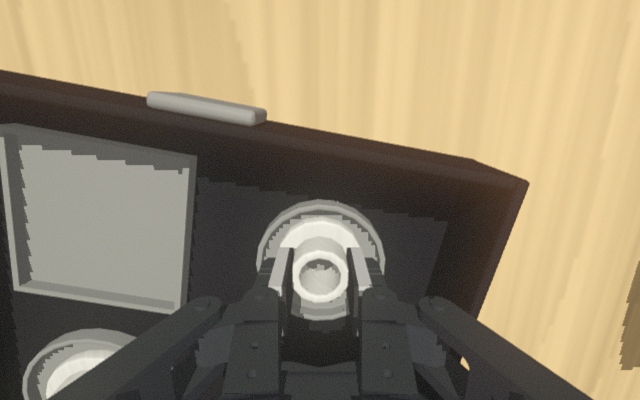

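Emit:
send_rows(rows=[[0.6,[0,-0.005,0],[0,0,0]],[0.6,[0,0,-0.002],[0,0,0]],[0.6,[0,0,-0.002],[0,0,0]],[0.6,[0,0,-0.002],[0,0,0]],[0.6,[0,0,0],[0,0,0]]])

```text
time_s: 25.15
tool_pos: [0.6053, -0.1825, 0.0208]
tcp_rot: [0.001, 0.707, 0.708, 0.002]
contact_force: [0.1, 0.4, -1.2]
grip_width: 0.295
```

```bash
python3 go.py rS .0212
```

```text
t 25.15 pos [ 0.6053 -0.1825  0.0208] d [-0.001   0.001   0.0004] turn [-0.01  0.04 -0.02] F [ 0.1  0.4 -1.2] w 0.295 qv 0.013
```

Emit:
send_rows(rows=[[0.6,[0,0,-0.002],[0,0,0]],[0.6,[0,0,-0.002],[0,0,0]],[0.6,[0,0,-0.002],[0,0,0]],[0.6,[0,0,0],[0,0,0]],[0.6,[0,0,0],[0,0,0]]])

```text
time_s: 25.78
tool_pos: [0.6057, -0.1825, 0.0208]
tcp_rot: [0.0, 0.707, 0.708, 0.003]
contact_force: [0.3, 0.8, -0.9]
grip_width: 0.299
```

```bash
python3 go.py rS .0212
```

```text
t 25.77 pos [ 0.6057 -0.1825  0.0208] d [-0.0014  0.001   0.0004] turn [-0.03  0.04 -0.01] F [ 0.3  0.8 -0.9] w 0.299 qv 0.003
```

Resting on the floor (no further descent). Release and rise.

Emit:
send_rows(rows=[[0.2,[0,0,0],[0,0,0]],[0.2,[0,0,0],[0,0,0]],[0.1,[0,0,0.002],[0,0,0]],[0.1,[0,0,0.01],[0,0,0]],[0.1,[0,0,0.025],[0,0,0]]])

```text
time_s: 26.4
tool_pos: [0.6039, -0.1819, 0.0566]
tcp_rot: [-0.002, 0.707, 0.708, 0.001]
contact_force: [0.6, -0.2, 0.3]
grip_width: 0.451
```

```bash
python3 go.py H .1; python3 wv.py w15
```

```text
t 26.4 pos [ 0.6039 -0.1819  0.0566] d [-0.1387  0.3607  0.0434] turn [-0.04 -0.01 -0.01] F [ 0.6 -0.2  0.3] w 0.451 qv 0.341
```

View pics/w15.png

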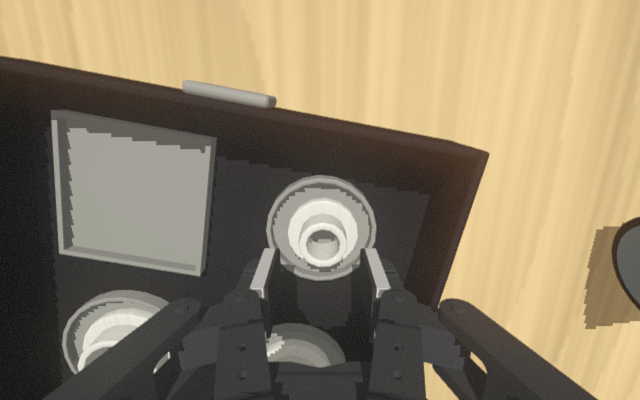

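Emit:
send_rows(rows=[[0.1,[0,0.005,0.03],[0,0,0]],[-0.1,[-0.01,0.03,0.015],[0,0,0]],[-0.5,[-0.018,0.048,0.005],[0,0,0]],[-0.5,[-0.02,0.05,0],[0,0,0]],[-0.5,[-0.02,0.05,0],[0,0,0]]])

```text
time_s: 27.08
tool_pos: [0.5401, -0.0013, 0.1167]
tcp_rot: [0.006, 0.71, 0.704, 0.005]
contact_force: [0.6, 0.9, -0.3]
grip_width: 0.751
```

```bash
python3 go.py H .1
```

```text
t 27.07 pos [ 0.5401 -0.0013  0.1167] d [-0.0749  0.1801 -0.0167] turn [0.   0.16 0.08] F [ 0.6  0.9 -0.3] w 0.751 qv 0.825
```

Emit:
send_rows(rows=[[-0.5,[-0.02,0.05,0],[0,0.15,0.08]],[-0.5,[-0.02,0.05,0],[0,0,0]],[-0.5,[-0.02,0.045,-0.005],[0,0,0]],[-0.5,[-0.01,0.025,-0.01],[0,0,0]],[-0.5,[0,0.005,0],[0,0,0]]])

```text
time_s: 27.7
tool_pos: [0.4676, 0.1842, 0.1046]
tcp_rot: [0.0, 0.704, 0.71, 0.004]
contact_force: [0.0, -0.1, 0.1]
grip_width: 0.751
```

```bash
python3 go.py H .1; python3 wv.py w16 hood
```

```text
t 27.7 pos [0.4676 0.1842 0.1046] d [-0.0024 -0.0054 -0.0046] turn [-0.04  0.06 -0.07] F [ 0.  -0.1  0.1] w 0.751 qv 0.074
hood 0.62 [316.2 210.8] [275 166] [357 257] 5864.0 6005 [0.4646 0.1806 0.    ]
```

View pics/w16.png

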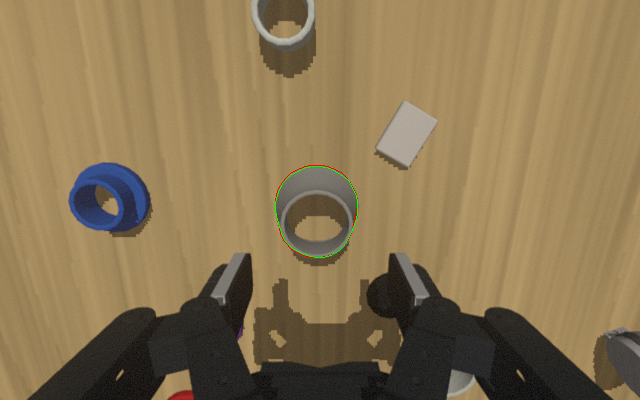

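Emit:
send_rows(rows=[[-0.5,[-0.002,-0.003,-0.01],[0,0.05,-0.07]],[-0.5,[-0.001,-0.001,-0.015],[0,0,0]],[-0.5,[0,0,-0.01],[0,0,0]],[-0.5,[0,0,0],[0,0,0]],[-0.5,[0,0,0],[0,0,0]]])

```text
time_s: 28.42
tool_pos: [0.468, 0.1732, 0.0679]
tcp_rot: [0.0, 0.711, 0.703, 0.002]
contact_force: [0.8, 0.6, 0.6]
grip_width: 0.753
```

```bash
python3 go.py H .021
```

```text
t 28.43 pos [0.468  0.1732 0.0679] d [-0.0028  0.0056 -0.0469] turn [-0.02  0.03  0.11] F [0.8 0.6 0.6] w 0.753 qv 0.007
```

Emit:
send_rows(rows=[[-0.5,[-0.003,0.0065,0],[0,0,0.1]],[-0.5,[0,0,-0.01],[0,0,0]],[-0.5,[0,0,-0.01],[0,0,0]],[-0.5,[0,0,0],[0,0,0]],[-0.5,[0,0,0],[0,0,0]]])

```text
time_s: 29.05
tool_pos: [0.4649, 0.1809, 0.0467]
tcp_rot: [0.0, 0.707, 0.708, 0.002]
contact_force: [0.0, 0.8, 0.0]
grip_width: 0.749
```

```bash
python3 go.py H .021;python3 wv.py w17 hood
```

```text
t 29.05 pos [0.4649 0.1809 0.0467] d [ 0.0003 -0.0021 -0.0257] turn [-0.03  0.04 -0.01] F [0.  0.8 0. ] w 0.749 qv 0.006
hood 0.85 [320.8 239.7] [267 179] [374 302] 10558.5 10610 [0.4647 0.1805 0.    ]
```

View pics/w17.png

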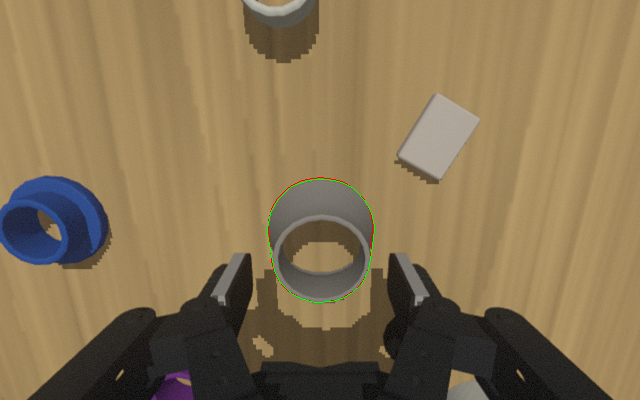

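Centred. Descend and grip.

Emit:
send_rows(rows=[[-0.5,[0,0,-0.01],[0,0,0]],[-0.5,[0,0,-0.01],[0,0,0]],[-0.5,[0,0,-0.004],[0,0,0]],[-0.5,[0,0,0],[0,0,0]],[-0.5,[0,0,0],[0,0,0]]])

```text
time_s: 29.78
tool_pos: [0.465, 0.1807, 0.0211]
tcp_rot: [0.0, 0.707, 0.707, 0.002]
contact_force: [0.3, -0.1, 0.1]
grip_width: 0.748
```

```bash
python3 go.py H .021
```

```text
t 29.77 pos [0.465  0.1807 0.0211] d [ 0.0002 -0.0019 -0.0001] turn [-0.03  0.04 -0.01] F [ 0.3 -0.1  0.1] w 0.748 qv 0.003
```

Emit:
send_rows(rows=[[0.1,[0,0,0.001],[0,0,0]],[0.1,[0,0,0],[0,0,0]],[0.1,[0,0,0],[0,0,0]],[0.1,[0,0,0],[0,0,0]],[0.1,[0,0,0],[0,0,0]]], squeeze=35)

```text
time_s: 30.4
tool_pos: [0.4653, 0.181, 0.0228]
tcp_rot: [0.0, 0.707, 0.707, 0.003]
contact_force: [0.8, -0.3, -0.4]
grip_width: 0.567
```

```bash
python3 go.py H .021
```

```text
t 30.4 pos [0.4653 0.181  0.0228] d [-0.0001 -0.0022 -0.0018] turn [-0.03  0.05 -0.01] F [ 0.8 -0.3 -0.4] w 0.567 qv 0.001
```

Emit:
send_rows(rows=[[0.1,[0,0,0.01],[0,0,0]],[0.1,[0,0,0.025],[0,0,0]],[0.1,[0,-0.01,0.03],[0,0,0]],[0.1,[0.003,-0.03,0.025],[0,0,0]],[0.1,[0.004,-0.045,0.005],[0,0,0]]])

```text
time_s: 31.02
tool_pos: [0.4722, 0.0977, 0.1226]
tcp_rot: [0.0, 0.704, 0.71, 0.004]
contact_force: [0.9, -0.3, -1.3]
grip_width: 0.567
```

```bash
python3 go.py rH .0308;python3 wv.py w18
```

```text
t 31.02 pos [0.4722 0.0977 0.1226] d [ 0.0193 -0.2592 -0.0918] turn [-0.05  0.06 -0.08] F [ 0.9 -0.3 -1.3] w 0.567 qv 0.719
```

View pics/w18.png

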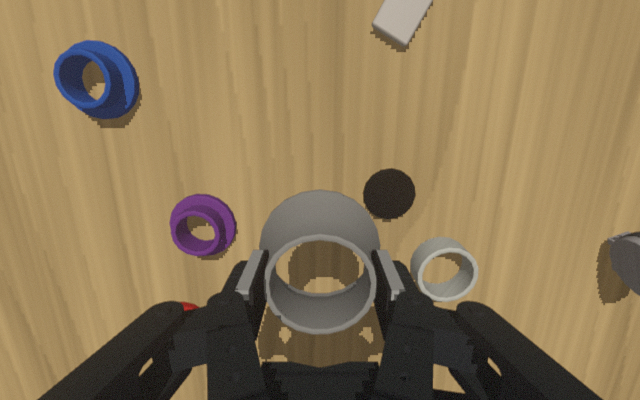

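Hood is held upright. Move to the square recess.

Emit:
send_rows(rows=[[0.1,[0.004,-0.05,0],[0.05,0.05,0]],[0.1,[0.004,-0.05,0],[0,0,0]],[0.1,[0.004,-0.05,0],[0,0,0]],[0.1,[0.003,-0.045,0],[0,0,0]],[0.1,[0.002,-0.03,0],[0,0,0]]])

```text
time_s: 31.7
tool_pos: [0.4902, -0.1405, 0.1264]
tcp_rot: [-0.001, 0.706, 0.708, 0.005]
contact_force: [-0.1, 1.1, -1.2]
grip_width: 0.57
```

```bash
python3 go.py rH .0308
```

```text
t 31.7 pos [ 0.4902 -0.1405  0.1264] d [ 0.0013 -0.021  -0.0956] turn [-0.08  0.05 -0.02] F [-0.1  1.1 -1.2] w 0.57 qv 0.493
```

Emit:
send_rows(rows=[[0.1,[0.001,-0.015,-0.01],[-0.05,0.05,0]],[0.1,[0,-0.003,-0.02],[0,0,0]],[0.1,[0,0,-0.02],[0,0,0]],[0.1,[0,0,-0.01],[0,0,0]],[0.1,[0,0,0],[0,0,0]]])

```text
time_s: 32.33
tool_pos: [0.491, -0.1585, 0.064]
tcp_rot: [-0.001, 0.707, 0.707, 0.001]
contact_force: [-0.9, 0.4, -0.5]
grip_width: 0.569
```

```bash
python3 go.py rH .0308;python3 wv.py w19
```

```text
t 32.33 pos [ 0.491  -0.1585  0.064 ] d [ 0.0005 -0.003  -0.0332] turn [-0.03 -0.01 -0.  ] F [-0.9  0.4 -0.5] w 0.569 qv 0.008
```

View pics/w19.png

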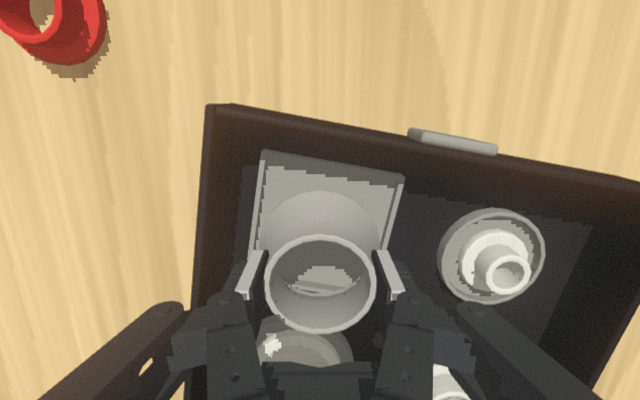

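Emit:
send_rows(rows=[[0.1,[0.0005,-0.0035,-0.005],[0,0,0]],[0.1,[0,0,-0.01],[0,0,0]],[0.1,[0,0,-0.007],[0,0,0]],[0.1,[0,0,0],[0,0,0]],[0.1,[0,0,0],[0,0,0]]])

```text
time_s: 33.0
tool_pos: [0.4929, -0.1622, 0.0421]
tcp_rot: [-0.0, 0.707, 0.707, 0.002]
contact_force: [-1.5, -0.2, -0.8]
grip_width: 0.568
```

```bash
python3 go.py rH .0308;python3 wv.py w20
```

```text
t 33.0 pos [ 0.4929 -0.1622  0.0421] d [-0.0014  0.0007 -0.0113] turn [-0.02  0.02 -0.01] F [-1.5 -0.2 -0.8] w 0.568 qv 0.003
```

View pics/w20.png

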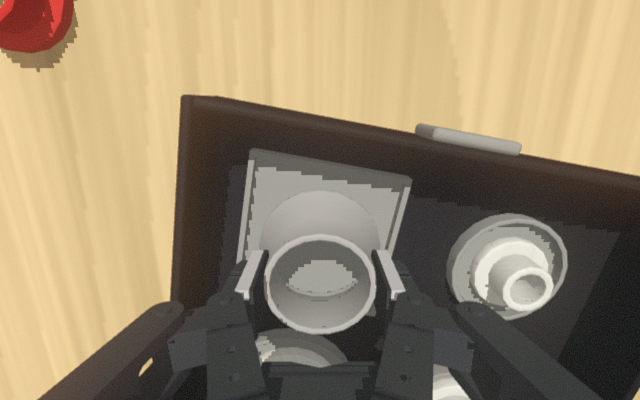

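Emit:
send_rows(rows=[[0.1,[-0.0005,0,-0.005],[0,0,0]],[0.1,[0,0,-0.004],[0,0,0]],[0.1,[0,0,-0.003],[0,0,0]],[0.1,[0,0,-0.002],[0,0,0]],[0.1,[0,0,0],[0,0,0]]])

```text
time_s: 33.67
tool_pos: [0.493, -0.1623, 0.0308]
tcp_rot: [-0.0, 0.707, 0.707, 0.003]
contact_force: [0.9, -0.8, -1.2]
grip_width: 0.567
```

```bash
python3 go.py rH .0308
```

```text
t 33.67 pos [ 0.493  -0.1623  0.0308] d [-0.0015  0.0008  0.    ] turn [-0.04  0.03 -0.  ] F [ 0.9 -0.8 -1.2] w 0.567 qv 0.017
```

Emit:
send_rows(rows=[[0.1,[0,0,-0.002],[0,0,0]],[0.1,[0,0,-0.002],[0,0,0]],[0.1,[0,0,-0.002],[0,0,0]],[0.1,[0,0,0],[0,0,0]],[0.1,[0,0,0],[0,0,0]]])

```text
time_s: 34.3
tool_pos: [0.4935, -0.1625, 0.0306]
tcp_rot: [-0.001, 0.707, 0.707, 0.005]
contact_force: [0.0, -0.2, -0.4]
grip_width: 0.576
```

```bash
python3 go.py rH .0308;python3 wv.py w21
```

```text
t 34.3 pos [ 0.4935 -0.1625  0.0306] d [-0.002   0.001   0.0002] turn [-0.08  0.05  0.01] F [ 0.  -0.2 -0.4] w 0.576 qv 0.002
```

View pics/w21.png

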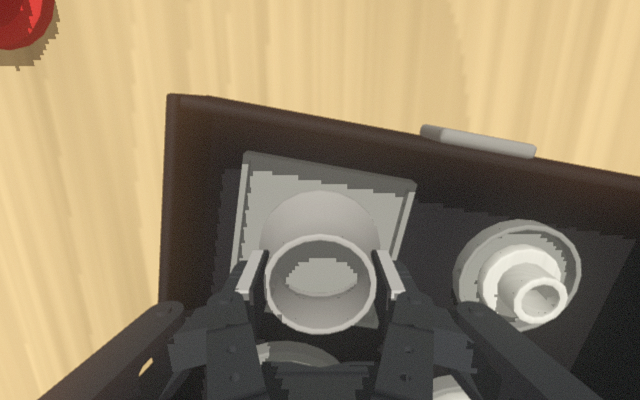

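Emit:
send_rows(rows=[[-0.35,[0,0,0],[0,0,0]],[-0.35,[0,0,0],[0,0,0]],[-0.45,[0,0,0.002],[0,0,0]],[-0.45,[0,0,0.01],[0,0,0]],[-0.45,[0,0,0.025],[0,0,0]]])

```text
time_s: 34.98
tool_pos: [0.4919, -0.162, 0.0669]
tcp_rot: [-0.003, 0.707, 0.707, 0.003]
contact_force: [-0.4, -0.6, -0.0]
grip_width: 0.727
```

Emit:
send_rows(rows=[[-0.45,[0,0,0.03],[0,0,0]],[-0.45,[0,0,0.03],[0,0,0]],[-0.45,[0,0,0.03],[0,0,0]],[-0.45,[0,0,0.02],[0,0,0]],[-0.45,[0,0,0],[0,0,0]]])

```text
time_s: 35.6
tool_pos: [0.4929, -0.1626, 0.1851]
tcp_rot: [-0.001, 0.708, 0.707, 0.005]
contact_force: [-0.1, -0.0, -0.2]
grip_width: 0.723
```

```bash
python3 go.py rH .0308;python3 wv.py w22 hood recess_square ring_large ring_medium ring_small; python3 - <<'E'
from station import r
import cv2
for n in ['top','scene']:
    p=r.capture(n);cv2.imwrite(f'pics/{n}9.png',p['frame'])
E
```

```text
t 35.6 pos [ 0.4929 -0.1626  0.1851] d [-0.0014  0.0011 -0.1543] turn [-0.08  0.06  0.02] F [-0.1 -0.  -0.2] w 0.723 qv 0.02
hood 0.76 [319.1 182.4] [287 149] [351 217] 3434.0 3345 [ 0.4924 -0.1642  0.    ]
recess_square 0.74 [378.8 298.2] [363 267] [394 326] 1154.0 5382 [ 0.5587 -0.2974  0.005 ]
recess_square 0.56 [317.1 178.2] [268 128] [369 228] 7785.5 7672 [ 0.4905 -0.1604  0.005 ]
ring_large 0.75 [300.4 280.8] [269 251] [331 311] 2881.0 2807 [ 0.4711 -0.2789  0.    ]
ring_medium 0.97 [151.9  40.7] [119   7] [184  74] 3345.0 3617 [ 0.3417 -0.0333  0.    ]
ring_medium 0.73 [382.7 299.6] [377 283] [390 315] 240.5 1897 [ 0.5651 -0.3034  0.    ]
ring_small 0.94 [429.1 200.6] [408 180] [450 221] 1409.0 1464 [ 0.6076 -0.1853  0.    ]
```

View pics/w22.png

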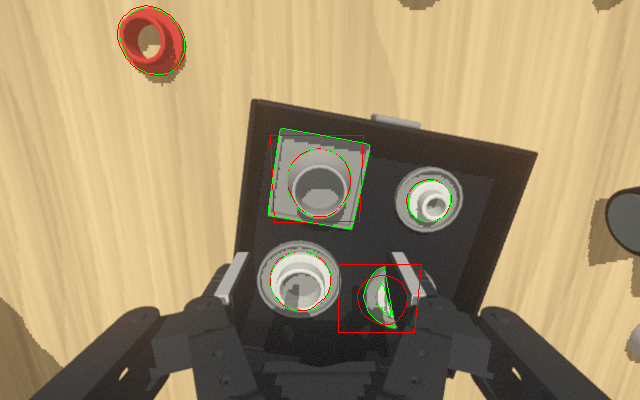

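View pics/scene9.png

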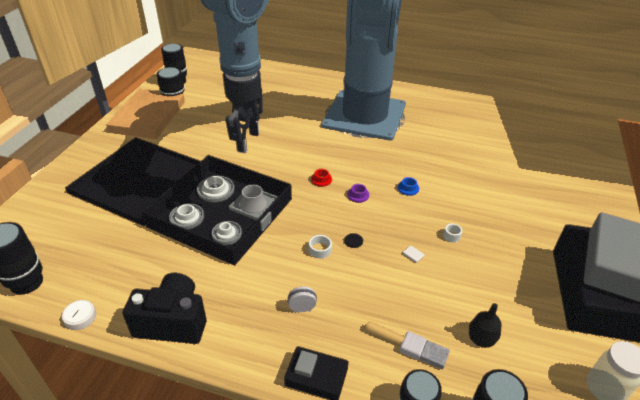

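The wrist picture shows the hood at (319,182) in the square recess, the large ring at (300,281) and the small ring at (429,201) in theirs. The scene picture also shows the medium ring at (186,213), with the tubes at (320,245) and (453,232) unmoved.

```bash
python3 -c "
from station import r
print(r.hand_in())"
```

```text
the job is handed in; nothing more can be done
None
```

The three stepped rings are each in the round recess of their own size, and the hood is in the square recess, all lying flat and the same way up as before. I handed the job in at about 36 s, with the gripper open and clear at z ≈ 0.185 m.

- **Placement:** I gripped each part across its collar. I lowered it until it stopped within about 1 mm of the calculated floor height, then released it. The final wrist and scene pictures show all four parts inside their recess lips.
- **Left alone:** The two plain tubes and the red, purple and blue look-alikes are where they stood at the start in the scene picture.
- **Force on the large ring:** While confirming that it was on the floor, I pressed it down through the fingers to about 40 N at the wrist. I eased off before releasing it and pressed more lightly for the other three, which showed almost no force.
- **Medium ring:** In the last wrist picture a finger partly hid it, so the network's position for it there is not reliable. The close-up taken right after its release and the final scene picture both show it seated.
- **Calibration:** The cameras differed by up to about 4 mm on the recess centres. Each part has 8–9 mm of clearance in its recess.

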